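Thread the end plate onto the two fixture pins and lock it with the keeper

ROBOT

A 6-joint arm with a two-finger parallel gripper is mounted at the origin on a cart in front of the work surface, level with it; the furniture and walls round the work are solid. World frame = base frame: x ahead of the robot, y to its left, z up, the work surface at z = 0. Lengths are in m, angles in rad, forces in N, time in s.
With the tool pointing down it reaches from about 0.35 to 1 m from the base axis. Payload 7.1 kg.
Tool frame: the origin (TCP) lies between the finger pads; the fingertips stand 22 mm ahead of it and the grasp point (between the pads) lies 3 mm ahead of it; z points along the fingers, y is the line along which they close (so a half turn about z gives the same grasp; the last joint's range is limited). The gripper opens to 85 mm and grips with 20 to 120 N. Pads are 22 mm wide; open, the fingers measure 114 mm over their backs; the gripper's body (76 mm by 85 mm) begins 54 mm behind the grasp point. The pads swing forward as they close: fully open they stand 13 mm farther back than shut.
Start: joints at [1.298, 0.423, 1.63, -0, 1.089, -0.019], TCP at [0.157, 0.605, 0.253] pointing down, gripper open.
Joint ranges: [-3, 3], [-0.9, 2.11], [0.09, 2.58], [-1.31, 4.45], [0.11, 2.69], [-2.54, 2.54]. Speed limits (rad/s): [2.39, 2.39, 3.01, 3.14, 3.14, 3.14].

INTERFACE

Orientations are given as a rotation vector (axis times angle).
In Python, from rig import manip gives the robot as it stands. The module is installed in compiled form; this text tells all that it offers. Calls block until the motion is done:
- manip.move_to(position, orientation): joint-space move of the TCP to a pose.
- manip.servo_line(position, orientation=None, rate=0.15): straight line of the TCP; orientation=None keeps the orientation; rate is the mean speed in m/s.
- manip.set_joints(angles): joint-space move.
- manip.command_gripper(opening, f_grip=None): finger opening in m; f_grip is the grip in N (None keeps the last); returns when the fingers have stopped.
- manip.hold(seconds).
- manip.solve_ik(position, orientation): joint angles nearest the present ones, or None.
- manip.camera(name): name is "scene" or "top" or "wrist"; returns a dict with "image" (420x560x3 uint8, red, green, blue), "fx", "fy", "cx", "cy" (pixels), "cam_to_world" (4x4, takes a point from camera to world coordinates); the wrist camera has in their place "mount" (4x4, takes a point from camera to tool coordinates, whose origin is the TCP and whose axes are the flange's). Camera axes: x right, y down, z forward; pixel columns grow to the right and rows downward; lengths in m; the calibration is good to about 2 mm. A picture is of the moment at which its call begins: read the wrist's pose just before it. There is no depth.
A pose or a line that the arm cannot do raises manip.IKError and nothing moves.
- manip.sign_off(): hands the job in; it is judged then, once.
Readings, each from a call of its own:
- manip.get_time(): time.
- manip.get_joint_positions(): joint angles.
- manip.get_joint_vel(): joint speeds.
- manip.get_tau(): joint torques, N m.
- manip.get_position(): TCP position.
- manip.get_ee_rot(): TCP orientation.
- manip.get_contact_force(): force on the tool from outside, world axes, zero at the start.
- manip.get_torque(): the same for the moment, N m.
- manip.get_width(): finger opening in m.
- manip.get_grip_force(): force on a finger pad.
Only numpy, scipy, OpenCV 4.12 (cv2) and the standard library are available. Lean on these libraries where they do the work, as an engineer would, in place of code of your own. Each camera call takes 0.05 s, during which the arm holds its last target. There are 200 camera calls.

TASK

Swing the yellow keeper arm of the blue pin fixture up and over past its dead centre so that it stays open by itself, then push the standing aluminium end plate along the bench, without lifting or toppling it, so that its two holes go over the two pins and it sits fully home, flush against the blue face. Then swing the keeper back down so that it rests fully closed in front of the plate, and do not disturb the spray can or the tape roll.

Things in the scene. Friction and masses are not known exactly. Their poses are not given: they have to be found in the camera images.
- pin_fixture: Blue block fixed to the bench. Origin on the bench below the middle of its seat face; z up, +x from the face into the block, y along the face. Seat face: plane x = 0, y +-75 mm, z 25 to 125 mm, open below to x = +20 mm. Steel base behind it: x 22 to 60 mm, y +-88 mm, 10 mm high. The plate is home when its frame coincides with this one.
- pin_a (a point): Tip of one steel pin, fixture x = -52, y = +35, z = 50 mm. Each pin is 12 mm in diameter, parallel to fixture -x, sticks out 52 mm from the seat face: straight for 26 mm, then tapering to a 3 mm tip.
- pin_b (a point): Tip of the other, equal pin, fixture x = -52, y = -35, z = 50 mm.
- keeper (a joint): Hinge of the keeper arm, rad. 0 = closed: arm level toward fixture -y, blocking the plate's way. Grows as the free end swings up and over; 1.57 upright; 2.0 = open stop, leaning out to +y. Only gravity (0.12 kg) and light damping act: short of upright it falls shut, past upright it falls open and stays.
- keeper_hinge (a point): On the keeper's hinge axis, which is parallel to the pins: fixture x = -22, y = +82, z = 95 mm. Yellow arm: 105 mm long from here, 16 mm high, 8 mm thick (fixture x -26 to -18 mm). Its dark bracket on the block: y 75 to 89 mm, z 78 to 112 mm, out to x = -18 mm.
- keeper_knob (a point): Centre of the round black grip on the keeper's free end: a cylinder 16 mm in diameter, 46 mm long, parallel to the pins, pointing to fixture -x, 100 mm from the hinge axis. Closed, this point is at fixture x = -49, y = -18, z = 95 mm; it moves with the arm.
- end_plate: Loose aluminium plate, 0.35 to 0.65 kg, standing on the bench. Origin on the bench below the middle of its seat face (the face that goes against the block); +x is the way it looks and must be pushed. Upright: x -10 to 0, y +-60, z 0 to 110 mm; two through holes 18 mm in diameter at y = +-35, z = 50 mm. Two toes 10 mm high reach x = +15 mm at y = +-48 mm and go under the block.
- plate_rail (a point): Middle of the rear face of the plate's foot, plate x = -65, y = 0, z = 13 mm. Behind the upright the foot is 12 mm high and 120 mm wide, and ends here in a red push rail 26 mm high, 8 mm thick. Each end of the foot has a flat side cheek, outer face at y = +-60 mm, x -57 to -10, 40 mm high. Centre of mass about x = -23, z = 32 mm. Pushed low, on rail or cheeks, it slides without tipping.
- lube_can: Bystander: green spray can with red cap, 52 mm in diameter, 173 mm tall, standing behind the fixture. Origin: centre of its underside. Leave alone.
- tape_roll: Bystander: roll of black tape lying flat, 62 mm in diameter, 19 mm high, right of the fixture. Origin: centre of its underside. Leave alone. Beyond it, on the fixture's -y side, an open brown shipping carton, fixed, 120 to 240 mm high, comes within about 60 mm of the plate's way: keep the hand clear of it.

How it is judged:
On the way, in this order (a step that is already met when the one before it is completed fails the run):
1. the keeper has been swung past upright and stays open by itself, untouched (value of joint keeper above 1.75 rad and contact force between the fingers and keeper below 0.1 N), for 0.2 s.
2. with the keeper still open, the plate is on both pins and flush against the fixture face (value of joint keeper above 1.6 rad and x of end_plate in the frame of pin_fixture above -0.004 m and y of end_plate in the frame of pin_fixture between -0.006 and 0.006 m and angle between the x axis of end_plate and the x axis of pin_fixture, either way round below 0.08 rad and height (world z) of end_plate below 0.006 m), for 0.2 s.
At the end, for the whole second after the job is handed in: The plate is threaded on both pins, standing on the bench, its seat face within 4 mm of the fixture face, within 6 mm sideways and 0.08 rad of square, at rest; the keeper is down within 0.08 rad of closed (value of joint keeper below 0.08 rad and x of end_plate in the frame of pin_fixture above -0.004 m and y of end_plate in the frame of pin_fixture between -0.006 and 0.006 m and angle between the x axis of end_plate and the x axis of pin_fixture, either way round below 0.08 rad and height (world z) of end_plate below 0.006 m and linear speed of end_plate below 0.02 m/s); the robot touches nothing.
It fails at once if the plate is lifted off the bench (more than 25 mm) (height (world z) of end_plate above 0.025 m).
It fails at once if the plate is tipped over (more than 0.4 rad) (angle between end_plate's own z axis and vertical above 0.4 rad).
It fails at once if the spray can or the tape roll is shifted more than 30 mm (distance of any of lube_can, tape_roll from where it was at the start of the episode above 0.03 m).
It also fails if it takes over 72 s, if anything falls off the work surface, if the arm or the gripper's body presses on something with over 40 N, if the wrist force passes 120 N, or if a joint passes its speed limit or range.

## Working session

There is one attempt and no reset: what is moved stays moved. The work goes in short steps, each a Python script; the robot and the scene stay as the last script left them, time stands still between calls to the robot, and variables do not carry over. Pictures are saved under pics/ and viewed, at most 10 in all, crops included, and the job is handed in when it is done.

```bash
mkdir -p pics; python3 - <<'E'
from rig import manip
import cv2,numpy as np
np.set_printoptions(precision=4,suppress=True)
for n in("scene","top"):
    c=manip.camera(n); cv2.imwrite(f"pics/{n}0.png",c["image"][:,:,::-1])
    print(n,c["fx"],c["fy"],c["cx"],c["cy"]);print(c["cam_to_world"])
print(manip.camera("wrist")["mount"],manip.get_ee_rot(),manip.get_time())
E
```

```text
scene 481.7227215952454 481.7227215952454 284.0327417546752 208.8634269045291
[[-0.4654 -0.4844  0.7408 -0.0165]
 [-0.885   0.2686 -0.3804  0.35  ]
 [-0.0147 -0.8326 -0.5537  0.5888]
 [ 0.      0.      0.      1.    ]]
top 536.1370523832827 536.1370523832827 268.756254040253 209.86999497307104
[[ 0.0267 -0.9919  0.1239  0.5461]
 [-0.9995 -0.0242  0.0217 -0.0127]
 [-0.0186 -0.1244 -0.9921  1.1616]
 [ 0.      0.      0.      1.    ]]
[[ 0.0004 -0.9481 -0.3181  0.0802]
 [ 1.      0.0007 -0.0009  0.0005]
 [ 0.0011 -0.3181  0.9481 -0.12  ]
 [ 0.      0.      0.      1.    ]] [-0.3975 -3.1162  0.0019] 0.15
```

View pics/scene0.png

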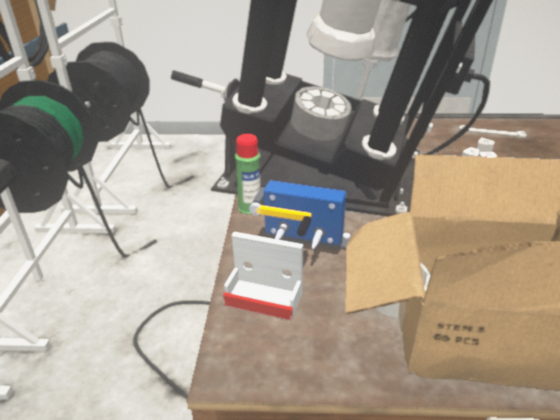

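View pics/top0.png

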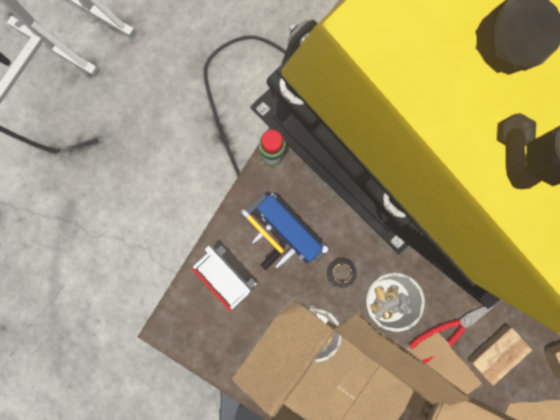

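The scene shows the fixture at (305,212), the plate at (265,275) and the keeper knob at (305,225). In the top view the fixture is at (288,228), the plate at (222,278) and the carton at lower right. I'll enlarge both.

```bash
python3 - <<'E'
import cv2
a=cv2.imread("pics/top0.png")[170:320,180:340]; b=cv2.imread("pics/scene0.png")[170:325,215:360]
cv2.imwrite("pics/topc.png",cv2.resize(a,None,fx=4,fy=4,interpolation=cv2.INTER_CUBIC)[:600])
cv2.imwrite("pics/scenec.png",cv2.resize(b,None,fx=3.8,fy=3.8,interpolation=cv2.INTER_CUBIC))
E
```

```text
(no output)
```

View pics/topc.png

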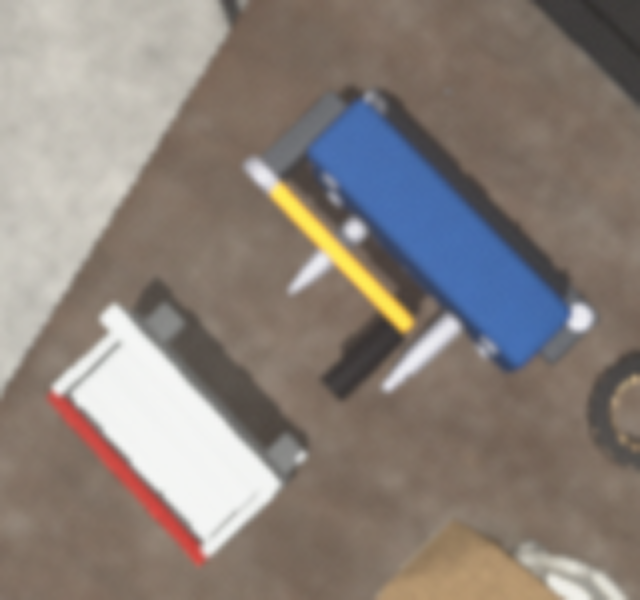

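View pics/scenec.png

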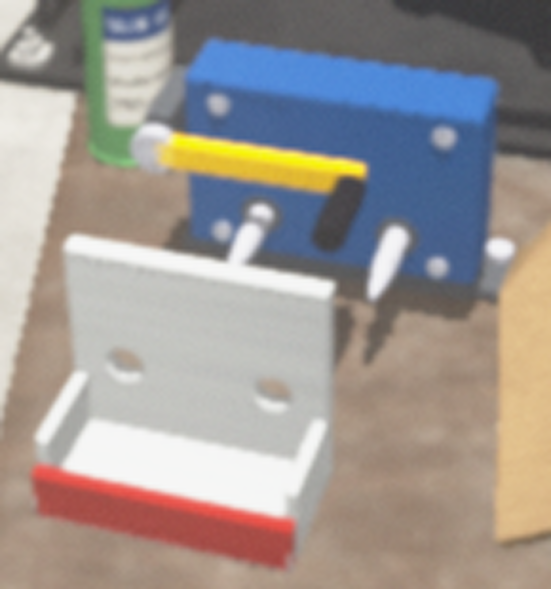

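```bash
cat > h.py <<'E'
import numpy as np,cv2
from scipy.optimize import least_squares
from scipy.spatial.transform import Rotation as R
from rig import manip
np.set_printoptions(precision=4,suppress=True)
def T(x,y,a):
    M=np.eye(4);M[:2,:2]=[[np.cos(a),-np.sin(a)],[np.sin(a),np.cos(a)]];M[:2,3]=x,y;return M
def proj(c,P):
    q=np.linalg.inv(c["cam_to_world"])@np.r_[P,1];return np.array([c["fx"]*q[0]/q[2]+c["cx"],c["fy"]*q[1]/q[2]+c["cy"]])
def fit(obs,x0):
    f=lambda p:np.ravel([proj(c,(T(*p)@np.r_[np.array(P)/1000,1])[:3])-uv for c,P,uv in obs])
    s=least_squares(f,x0,loss="soft_l1");return s.x,f(s.x).reshape(-1,2)
E
cat > m.py <<'E'
from h import *
t=manip.camera("top");s=manip.camera("scene")
tp=lambda u,v:np.array([(u+.5)/4-.5+180,(v+.5)/4-.5+170])
sp=lambda u,v:np.array([(u+.5)/3.8-.5+215,(v+.5)/3.8-.5+170])
F=[(t,(-52,35,50),tp(291,291)),(t,(-52,-35,50),tp(385,389)),(t,(0,75,125),tp(308,152)),(t,(0,-75,125),tp(513,370)),
(t,(-18,-23,103),tp(413,318)),(t,(-26,-23,103),tp(400,332)),(s,(-52,-35,50),sp(373,299)),(s,(0,75,125),sp(188,75)),(s,(0,-75,125),sp(491,122)),(s,(-26,-23,103),sp(366,177))]
P=[(t,(-65,60,26),tp(50,396)),(t,(-65,-60,26),tp(200,563)),(t,(0,60,110),tp(117,303)),(t,(0,-60,110),tp(303,458)),
(s,(-65,60,26),sp(35,468)),(s,(-65,-60,26),sp(292,522)),(s,(-10,60,110),sp(66,242)),(s,(-10,-60,110),sp(334,290)),(s,(-10,35,50),sp(124,364)),(s,(-10,-35,50),sp(272,393))]
f,r=fit(F,[.66,-.04,-.7]);print(f);print(r)
p,q=fit(P,[.6,.08,-.7]);print(p);print(q)
print("plate in fixture",np.linalg.inv(T(*f))@T(*p))
E
python3 m.py
```

```text
[ 0.6275 -0.018  -0.7948]
[[ 0.0862  0.0018]
 [-0.4012  0.326 ]
 [-0.3649 -0.8774]
 [ 1.3365  1.143 ]
 [ 0.8944  1.2808]
 [ 1.179   0.5546]
 [-0.1956  0.0377]
 [-0.9038 -0.1649]
 [-1.0681 -0.1091]
 [-0.5523 -1.1274]]
[ 0.5641  0.0828 -0.7732]
[[-0.261  -0.2834]
 [ 1.4125 -0.601 ]
 [ 0.1835 -0.9092]
 [-3.9858  4.6176]
 [-0.4815  0.6329]
 [ 0.8983  0.4957]
 [-0.1889  0.8562]
 [-1.1389  0.096 ]
 [ 0.6571 -0.9862]
 [ 0.6727 -1.3894]]
plate in fixture [[ 0.9998 -0.0215  0.     -0.1164]
 [ 0.0215  0.9998  0.      0.0254]
 [ 0.      0.      1.      0.    ]
 [ 0.      0.      0.      1.    ]]
```

```bash
cat >> h.py <<'E'
def rot(a,flip=False):   # tool down, tool x along heading a+pi (toward fixture -x)
    x=-np.array([np.cos(a),np.sin(a),0])*(-1 if flip else 1);z=np.array([0,0,-1.]);y=np.cross(z,x)
    return R.from_matrix(np.c_[x,y,z]).as_rotvec()
def wcam(name=None):
    p=manip.get_position();o=manip.get_ee_rot();c=manip.camera("wrist")
    M=np.eye(4);M[:3,:3]=R.from_rotvec(o).as_matrix();M[:3,3]=p;c["cam_to_world"]=M@c["mount"]
    if name:cv2.imwrite(name,cv2.resize(c["image"][:,:,::-1],(800,600),interpolation=cv2.INTER_CUBIC))
    return c
def fx(F,*P):return (T(*F)@np.r_[np.array(P)/1000,1])[:3]
E
python3 - <<'E'
from h import *
f=[.6275,-.018,-.7948]
for fl in(0,1):
    j=manip.solve_ik(fx(f,-70,0,290),rot(f[2],fl));print(fl,j)
    k=manip.solve_ik(fx(f,-49,114,193),rot(f[2],fl));print(k)
fl=0 if manip.solve_ik(fx(f,-70,0,290),rot(f[2],0)) is not None else 1
manip.move_to(fx(f,-70,0,290),rot(f[2],fl))
c=wcam("pics/w1.png");np.savez("w1.npz",**{k:v for k,v in c.items()});print(fl,manip.get_position(),manip.get_time(),manip.get_contact_force())
E
```

```text
0 [ 0.0347  0.3158  1.6999 -0.      1.1259 -0.7413]
[ 0.1251  0.5705  1.5365 -0.      1.0346 -0.6509]
1 [ 0.0347  0.3158  1.6999 -0.      1.1259  2.4002]
[ 0.1251  0.5705  1.5365 -0.      1.0346  2.4907]
0 [0.5784 0.0328 0.2899] 2.825 [ 0.6508  0.0638 -0.0921]
```

View pics/w1.png

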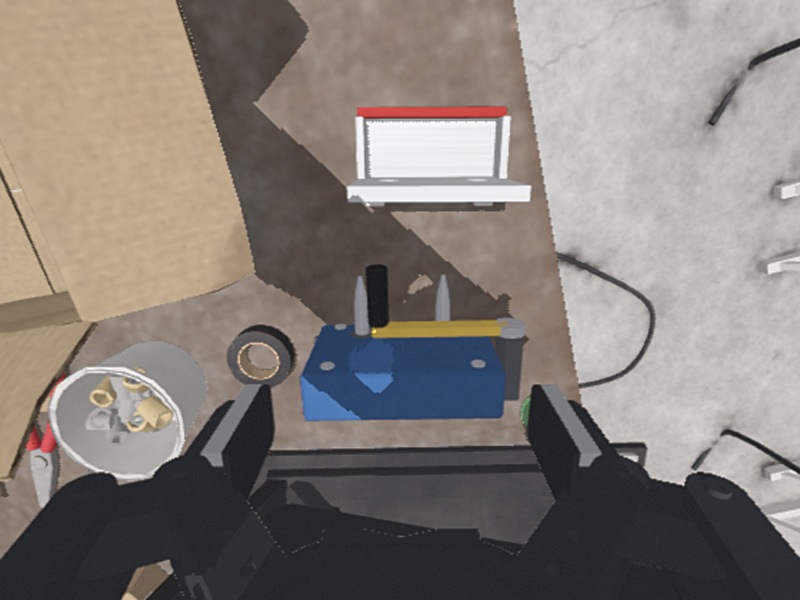

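The wrist view shows the pin tips at (362,277) and (443,277) and the knob from (376,266) to (376,325). The plate's rail ends are at (357,107) and (507,107), and its top edge runs from (347,202) to (531,201).

```bash
cat > m2.py <<'E'
exec(open("m.py").read().split("f,r=")[0])
P.pop(3)
c={k:v for k,v in np.load("w1.npz").items()}
w=lambda u,v:np.array([(u+.5)/1.42857-.5,(v+.5)/1.42857-.5])
FW=[(c,(-52,35,50),w(443.5,275)),(c,(-52,-35,50),w(361,275)),(c,(-72,-18,103),w(376,265)),(c,(-18,-23,103),w(371.5,336)),(c,(-26,-23,103),w(371.5,321))]
PW=[(c,(-65,60,26),w(507.5,106.5)),(c,(-65,-60,26),w(357.5,106.5)),(c,(0,60,110),w(531,201.5)),(c,(0,-60,110),w(347,202)),(c,(-10,-60,110),w(347.5,186)),(c,(-10,60,110),w(531,184))]
for n,A,x in(("F",FW,[.66,-.04,-.7]),("F all",F+FW,[.66,-.04,-.7]),("P",PW,[.6,.08,-.7]),("P all",P+PW,[.6,.08,-.7])):
    f,r=fit(A,x);print(n,f,np.abs(r).max(0));print(r[-6:].ravel())
E
python3 m2.py
```

```text
F [ 0.6292 -0.016  -0.7977] [0.7151 3.4973]
[ 0.3582 -1.0757 -0.544  -1.3406  0.7151  0.5447 -0.1889 -0.0463 -0.3143
  3.4973]
F all [ 0.6285 -0.017  -0.8052] [1.9601 3.5556]
[-1.515  -1.1876 -0.2945 -0.6657 -1.1807 -1.3588  0.1153  0.6477 -1.1406
  0.0105 -1.2162  3.5556]
P [ 0.5639  0.085  -0.7893] [0.8598 1.0371]
[ 0.3818 -0.5277 -0.5554 -0.0561 -0.8598 -0.3172  0.8286 -0.1671  0.0356
  0.1534  0.0852  1.0371]
P all [ 0.5637  0.0844 -0.7881] [2.1072 1.2905]
[-0.2113 -0.4305 -1.1334  0.1813 -1.4889 -0.2084  0.2208  0.0992 -0.5918
  0.4257 -0.564   1.1483]
```

```bash
cat >> h.py <<'E'
f=[.6288,-.0167,-.799]
def kn(th,dz=3,x=-50):return fx(f,x,82-100*np.cos(th),95+100*np.sin(th)+dz)
E
python3 - <<'E'
from h import *
o=rot(f[2])
manip.command_gripper(.05,25)
manip.move_to(kn(0,80),o)
manip.servo_line(kn(0),o,.12)
print(manip.get_contact_force())
manip.command_gripper(0,25)
print(manip.get_width(),manip.get_grip_force(),manip.get_contact_force(),manip.get_time())
for th in np.linspace(0,.6,5)[1:]:
    manip.servo_line(kn(th),o,.12);print(th,manip.get_width(),manip.get_contact_force())
wcam("pics/w2.png");print(manip.get_time())
E
```

```text
[-0.2181 -0.1932  0.4037]
0.015033177468550433 25.352721512317657 [-4.506  -4.6567  7.2849] 5.1
0.15 0.014923658668087234 [-2.4648 -5.9454 -1.7536]
0.3 0.015118588046467847 [-4.0939 -6.9497  1.6113]
0.44999999999999996 0.014727186045163987 [ -6.9858 -10.0943   2.4559]
0.6 0.01512343668591115 [-10.7489 -14.1234   7.6553]
6.25
```

View pics/w2.png

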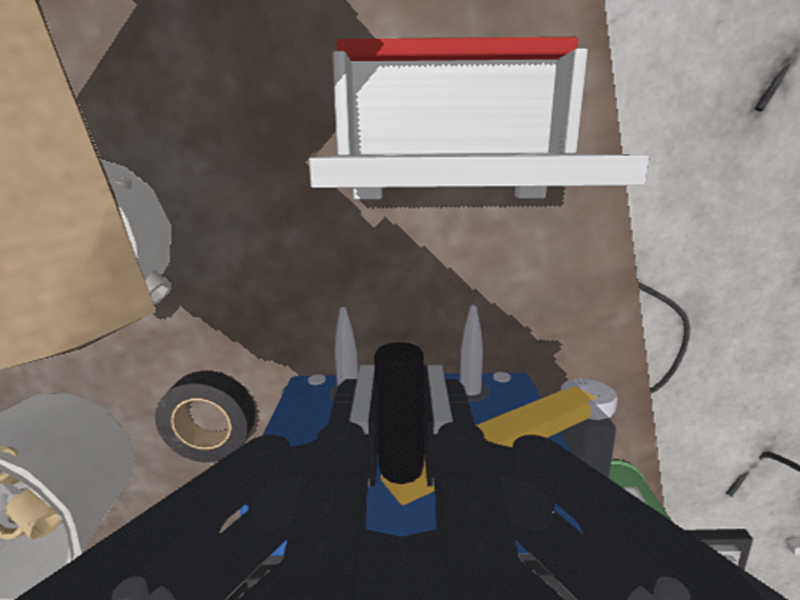

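The knob is gripped at (400,410) and the keeper is rising. The radial force is about 18 N outward, so I'll adapt the arc to it.

```bash
python3 - <<'E'
from h import *
o=rot(f[2]); off=0.
yv=np.array([-np.sin(f[2]),np.cos(f[2]),0])
for th in np.linspace(.7,1.95,12):
    F=manip.get_contact_force();t0=th-.1
    r=-np.cos(t0)*yv+np.sin(t0)*np.array([0,0,1]);fr=F@r
    off=np.clip(off+.00012*fr,-.005,.006)
    rr=-np.cos(th)*yv+np.sin(th)*np.array([0,0,1])
    manip.servo_line(kn(th)+off*rr,o,.12);print(round(th,2),round(fr,1),round(off,4),manip.get_contact_force())
manip.command_gripper(.06)
manip.hold(.3)
print(manip.get_contact_force())
manip.servo_line(manip.get_position()+[0,0,.09],o,.15)
manip.hold(.3);wcam("pics/w3.png");print(manip.get_time())
E
```

```text
0.7 17.7 0.0021 [-6.9208 -8.8786  6.6058]
0.81 12.8 0.0036 [-6.3333 -6.3998  7.4489]
0.93 11.6 0.005 [-6.767  -4.5344  8.0777]
1.04 11.2 0.006 [-6.9836 -3.9702  8.5767]
1.15 11.3 0.006 [-7.3152 -1.9406 10.1736]
1.27 11.9 0.006 [-6.7185  0.5329  8.5811]
1.38 9.5 0.006 [-4.954   1.8169  8.3964]
1.5 8.7 0.006 [-5.0091  2.6176  7.9572]
1.61 8.1 0.006 [-5.0196  2.0852  5.7057]
1.72 5.6 0.006 [-3.6226  3.553   4.1894]
1.84 4.1 0.006 [-3.9043  3.1375  3.7553]
1.95 3.4 0.006 [-3.3439  3.2072  1.1482]
[-0.0095  0.3464  1.2054]
11.15
```

View pics/w3.png

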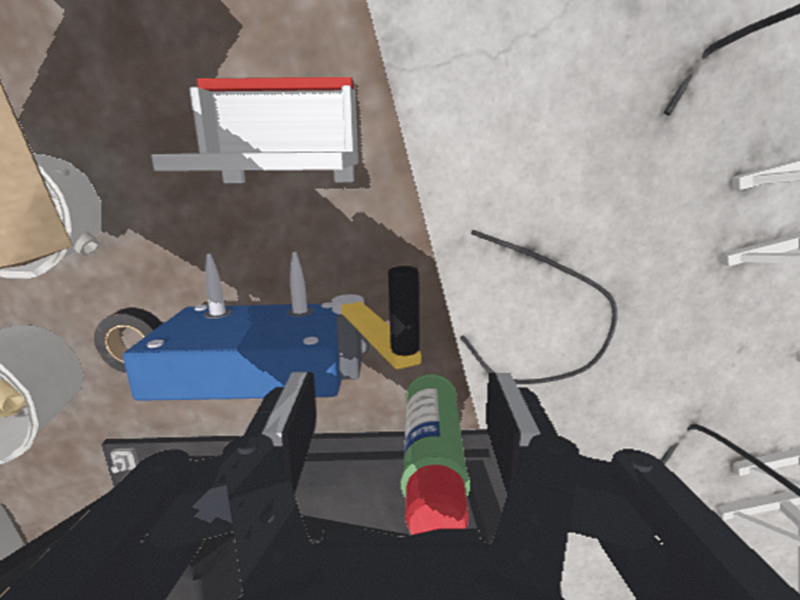

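The keeper is open, with the knob at (404,310) to the right of the hinge. Next I'll grip the rail low and drag the plate about 24 mm sideways to line it up, without lifting it.

```bash
cat > s.py <<'E'
from h import *
p=[.5638,.0847,-.788]
def rotg(a):  # tool y along -plate x, tool x along plate +y
    x=np.array([-np.sin(a),np.cos(a),0]);z=np.array([0,0,-1.]);return R.from_matrix(np.c_[x,np.cross(z,x),z]).as_rotvec()
o=rotg(p[2])
print(manip.solve_ik(fx(p,-61,0,38),o))
E
python3 - <<'E'
from s import *
manip.command_gripper(.03,40)
manip.servo_line(manip.get_position()+[0,0,.05],rate=.2)
manip.move_to(fx(p,-61,0,160),o)
manip.servo_line(fx(p,-61,0,40),o,.12)
print(manip.get_contact_force())
manip.command_gripper(0,40)
print(manip.get_width(),manip.get_grip_force(),manip.get_contact_force())
e=fx(f,-117-61,0.,40)   # target: plate at y=0 in fixture
o2=rotg(f[2])
manip.servo_line(e,o2,.05)
print(manip.get_contact_force())
manip.command_gripper(.03);print(manip.get_contact_force())
manip.servo_line(e+[0,0,.10],o2,.15)
manip.move_to(fx(f,-80,0,270),rot(f[2]));manip.hold(.1)
c=wcam("pics/w4.png");np.savez("w4.npz",**c);print(manip.get_time())
E
```

```text
[ 0.2187  0.6372  1.9239 -0.      0.5804  1.0067]
[-9.5831  0.675  23.6303]
0.007984326358568597 57.18804161064327 [-4.0677 -0.1909 25.5227]
[ 5.5687  6.024  15.7248]
[-2.2103  6.2866  7.3416]
18.325
```

View pics/w4.png

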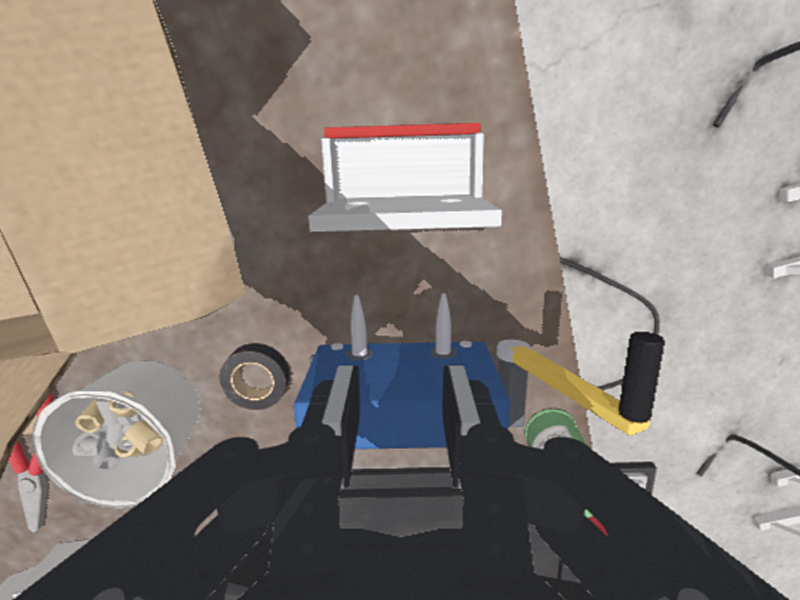

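Pin tips are at (357,294) and (443,293), and the plate rail runs from (324,127) to (481,124). I'll fit from this view.

```bash
cat > m4.py <<'E'
from h import *
c={k:v for k,v in np.load("w4.npz").items()}
k=c["image"].shape[1]/800
w=lambda u,v:np.array([(u+.5)*k-.5,(v+.5)*k-.5])
hsv=cv2.cvtColor(c["image"],cv2.COLOR_RGB2HSV)
m=((hsv[...,0]<8)|(hsv[...,0]>172))&(hsv[...,1]>140)&(hsv[...,2]>60);m[150:]=0
y,x=np.nonzero(m);top=[(u,y[x==u].min()-.5) for u in range(x.min()+2,x.max()-1)]
a=np.polyfit(*np.array(top).T,1);L,Rr=x.min()-.5,x.max()+.5
print("rail",L/k,Rr/k,a[0])
FW=[(c,(-52,35,50),w(443.5,292)),(c,(-52,-35,50),w(357,294))]
PW=[(c,(-65,60,26),np.array([Rr,np.polyval(a,Rr)])),(c,(-65,-60,26),np.array([L,np.polyval(a,L)])),(c,(0,-60,110),w(309.5,231)),(c,(0,60,110),w(501,225)),(c,(-10,-60,110),w(311,213)),(c,(-10,60,110),w(500.5,207))]
f1,r=fit(FW,f);print(f1,r.ravel());p1,r=fit(PW,[.55,.06,-.8]);print(p1,r.ravel())
M=np.linalg.inv(T(*f1))@T(*p1);print(M[:2,3],p1[2]-f1[2])
d=np.linalg.inv(T(*f))@T(*p1);print(d[:2,3],p1[2]-f[2])
E
python3 m4.py
```

```text
rail 323.5714285714286 479.28571428571433 -0.03209620568111154
[ 0.6303 -0.016  -0.7739] [ 0.365   0.0022 -0.366   0.0204]
[ 0.552   0.0673 -0.7667] [ 0.9746 -0.9844 -0.5585 -0.6471  0.1636 -0.1253 -0.0455 -0.1882 -1.9776
  1.2687  0.7484  1.0973]
[-0.1143  0.0048] 0.007269457250824951
[-0.1138  0.0035] 0.032329233010204184
```

```bash
python3 - <<'E'
from s import *
p=[.552,.0673,-.7667];o=rotg(p[2])
manip.command_gripper(.03,60)
manip.move_to(fx(p,-62,0,160),o)
manip.servo_line(fx(p,-62,0,41),o,.12)
print(manip.get_contact_force())
manip.command_gripper(0,60)
print(manip.get_width(),manip.get_contact_force())
g=[*fx(f,-75,-.8,0)[:2],-.803];o2=rotg(g[2])
manip.servo_line(fx(g,-61,0,41),o2,.05)
print(manip.get_contact_force())
manip.command_gripper(.03);print(manip.get_contact_force())
manip.servo_line(fx(g,-61,0,140),o2,.15)
manip.move_to(fx(f,-80,0,270),rot(f[2]));manip.hold(.1)
c=wcam("pics/w5.png");np.savez("w5.npz",**c);print(manip.get_time())
E
```

```text
[ 0.2187  0.6372  1.9239 -0.      0.5804  1.0067]
[-5.2514  1.3109  8.1012]
0.0067837638221906185 [-0.8922 -3.4081 15.9259]
[-10.9326  12.1058  26.347 ]
[-3.565   4.2637  9.3462]
25.2167
```

View pics/w5.png

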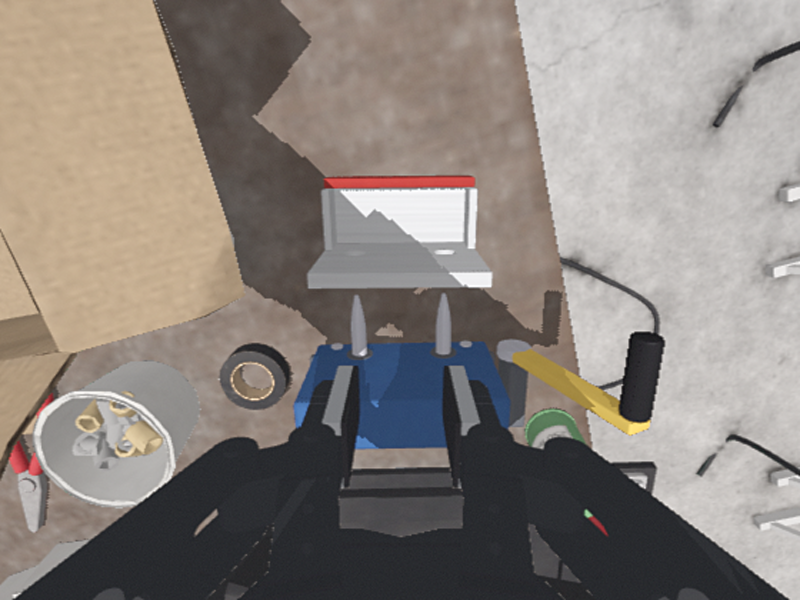

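The plate is square and centred: plate mid column 399.5 against pin mid 400.5. I'll push it home with the fingers spread behind the rail.

```bash
python3 - <<'E'
from h import *
o=rot(f[2]);X=np.array([np.cos(f[2]),np.sin(f[2]),0])
manip.command_gripper(.085)
manip.move_to(fx(f,-178,-.8,90),o)
z=31
manip.servo_line(fx(f,-178,-.8,z),o,.12)
F0=manip.get_contact_force();print(F0)
while z>22:
    z-=3;manip.servo_line(fx(f,-178,-.8,z),o,.05)
    if (manip.get_contact_force()-F0)[2]>3: z+=3;manip.servo_line(fx(f,-178,-.8,z),o,.05);break
print("z",z)
x=-178;log=[]
while x<-60:
    x+=6 if x<-105 else 2
    manip.servo_line(fx(f,x,-.8,z),o,.06)
    F=manip.get_contact_force();fr=-(F@X);log.append((x,round(fr,1),round(F[2],1)))
    if fr>16:break
print(log,manip.get_position(),manip.get_time())
E
```

```text
[0.0848 0.5624 0.2185]
z 22
[(-172, np.float64(-0.2), np.float64(-0.7)), (-166, np.float64(0.2), np.float64(0.5)), (-160, np.float64(-0.3), np.float64(0.1)), (-154, np.float64(-0.1), np.float64(0.8)), (-148, np.float64(-0.6), np.float64(-0.4)), (-142, np.float64(-0.1), np.float64(-0.1)), (-136, np.float64(0.5), np.float64(-0.5)), (-130, np.float64(0.3), np.float64(0.3)), (-124, np.float64(0.5), np.float64(-0.8)), (-118, np.float64(0.2), np.float64(-0.1)), (-112, np.float64(0.3), np.float64(-0.5)), (-106, np.float64(-0.1), np.float64(0.2)), (-100, np.float64(0.2), np.float64(-0.4)), (-98, np.float64(1.8), np.float64(-0.1)), (-96, np.float64(3.4), np.float64(1.2)), (-94, np.float64(2.7), np.float64(0.7)), (-92, np.float64(1.8), np.float64(0.5)), (-90, np.float64(1.6), np.float64(0.2)), (-88, np.float64(1.3), np.float64(0.7)), (-86, np.float64(1.3), np.float64(0.3)), (-84, np.float64(0.5), np.float64(-0.6)), (-82, np.float64(2.0), np.float64(-0.5)), (-80, np.float64(0.7), np.float64(-0.4)), (-78, np.float64(0.7), np.float64(-1.5)), (-76, np.float64(5.3), np.float64(2.6)), (-74, np.float64(14.3), np.float64(6.4)), (-72, np.float64(22.9), np.float64(10.1))] [0.5747 0.0369 0.022 ] 34.775
```

Firm contact came at TCP x ≈ -76, which matches the home position (rail at -65 plus the 11 mm half finger width). I'll back off and check the rail numerically.

```bash
python3 - <<'E'
from h import *
o=rot(f[2])
manip.servo_line(fx(f,-95,-.8,22),o,.15)
manip.servo_line(fx(f,-95,-.8,160),o,.2)
manip.move_to(fx(f,-80,0,270),o);manip.hold(.1)
c=wcam("pics/w6.png");np.savez("w6.npz",**c)
hsv=cv2.cvtColor(c["image"],cv2.COLOR_RGB2HSV)
m=((hsv[...,0]<8)|(hsv[...,0]>172))&(hsv[...,1]>140)&(hsv[...,2]>60)
n,l,st,_=cv2.connectedComponentsWithStats(m.astype(np.uint8));print(st[1:][st[1:,4]>40])
i=1+np.argmax(st[1:,2]);y,x=np.nonzero(l==i)
top=np.array([(u,y[x==u].min()-.5) for u in range(x.min()+2,x.max()-1)]);a=np.polyfit(*top.T,1)
for u in(x.min()-.5,x.max()+.5):
    d=c["cam_to_world"][:3,:3]@[(u-c["cx"])/c["fx"],(np.polyval(a,u)-c["cy"])/c["fy"],1];q=c["cam_to_world"][:3,3]
    P=q+d*(.026-q[2])/d[2];print(np.linalg.inv(T(*f))@np.r_[P,1])
print(manip.get_time())
E
```

```text
[[230 185  98  11 961]
 [  6 310  24  23 260]
 [431 391  27  29 563]]
[-0.0699 -0.0612  0.026   1.    ]
[-0.0694  0.0556  0.026   1.    ]
36.5833
```

View pics/w6.png

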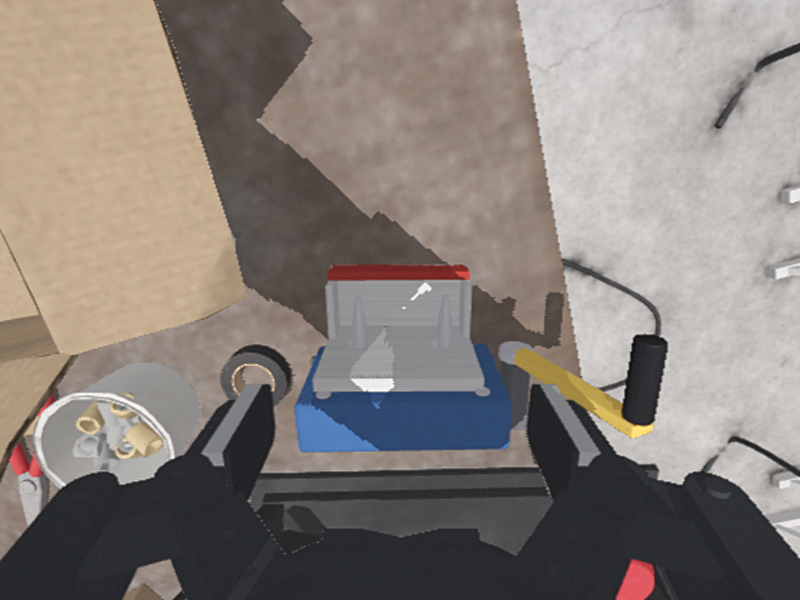

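It looks threaded, with pins visible through the holes at (360,325) and (445,325). The rail reads about 4 mm short, which is within the calibration uncertainty. I'll push harder and see whether it moves.

```bash
python3 - <<'E'
from h import *
o=rot(f[2]);X=np.array([np.cos(f[2]),np.sin(f[2]),0])
Ti=np.linalg.inv(T(*f))
manip.move_to(fx(f,-100,-.8,120),o)
manip.servo_line(fx(f,-100,-.8,22),o,.15)
manip.servo_line(fx(f,-82,-.8,22),o,.1)
for x in range(-78,-60,2):
    manip.servo_line(fx(f,x,-.8,22),o,.06)
    F=manip.get_contact_force();fr=-(F@X);print(x,round(fr,1),round(F[2],1),(Ti@np.r_[manip.get_position(),1])[:2])
    if fr>48:break
manip.hold(.2)
manip.servo_line(fx(f,-95,-.8,22),o,.15)
manip.servo_line(fx(f,-95,-.8,160),o,.2)
manip.move_to(fx(f,-80,0,270),o);manip.hold(.1)
c=wcam();np.savez("w7.npz",**c)
def rail(c):
    hsv=cv2.cvtColor(c["image"],cv2.COLOR_RGB2HSV)
    m=((hsv[...,0]<8)|(hsv[...,0]>172))&(hsv[...,1]>140)&(hsv[...,2]>60)
    n,l,st,_=cv2.connectedComponentsWithStats(m.astype(np.uint8));i=1+np.argmax(st[1:,2]);y,x=np.nonzero(l==i)
    a=np.polyfit(*np.array([(u,y[x==u].min()-.5) for u in range(x.min()+2,x.max()-1)]).T,1)
    return [x.min()-.5,np.polyval(a,x.min()),x.max()+.5,np.polyval(a,x.max())]
for n in("w5","w6","w7"):print(n,rail(dict(np.load(n+".npz"))))
for P in[(-65,0,26),(-10,0,110),(0,0,110),(0,0,125),(-52,35,50)]:print(P,proj(c,fx(f,*P))/.7)
print(manip.get_time())
# brightness profile down centre column
g=c["image"][240:300,[232,300,320]];print(g.reshape(60,-1)[::2])
E
```

```text
-78 0.5 -0.2 [-0.0779 -0.0008]
-76 2.7 1.8 [-0.0766 -0.001 ]
-74 13.3 5.0 [-0.0763 -0.0012]
-72 21.0 9.8 [-0.0761 -0.0013]
-70 30.3 14.3 [-0.0759 -0.0015]
-68 37.2 17.7 [-0.0757 -0.0016]
-66 46.6 23.3 [-0.0755 -0.0018]
-64 56.5 27.6 [-0.0753 -0.0019]
w5 [np.float64(226.5), np.float64(123.76958648806055), np.float64(331.5), np.float64(122.31952242283049)]
w6 [np.float64(229.5), np.float64(185.03730448289556), np.float64(327.5), np.float64(185.57971679370007)]
w7 [np.float64(228.5), np.float64(186.1158734602463), np.float64(327.5), np.float64(184.7578107502799)]
(-65, 0, 26) [401.1761 270.164 ]
(-10, 0, 110) [400.8115 377.3523]
(0, 0, 110) [400.8022 390.0001]
(0, 0, 125) [400.7303 401.4022]
(-52, 35, 50) [445.0583 293.7966]
42.4417
[[137 137 139 137 138 140 138 137 139]
 [132 132 133 138 137 140 137 137 139]
 [133 131 134 138 138 140 139 138 141]
 [136 134 137 137 136 138 136 135 137]
 [137 136 139 140 141 143 140 140 142]
 [135 135 137 139 138 140 137 137 138]
 [133 134 134 140 139 141 139 139 141]
 [135 135 138 137 138 139 139 138 140]
 [133 134 135 139 139 140 137 136 140]
 [132 134 134 137 137 140 138 139 141]
 [133 133 135 139 140 142 141 142 143]
 [134 135 137 140 139 142 140 141 142]
 [135 134 136 140 140 142 139 138 141]
 [149 148 150 151 151 152 153 153 154]
 [146 147 148 154 154 157 152 152 154]
 [146 146 149 149 150 151 151 150 152]
 [149 149 151 155 155 156 154 154 154]
 [152 150 151  65  77 106  55  74 106]
 [ 42  63 100  37  63 102  44  65 101]
 [ 41  63 101  44  69 104  46  68 102]
 [ 44  67 103  42  68 102  47  71 106]
 [ 46  70 107  50  74 112  49  74 112]
 [ 48  73 112  47  74 113  46  72 112]
 [ 49  74 112  48  75 113  46  70 112]
 [ 45  71 112  49  75 115  49  74 111]
 [ 47  72 110  47  73 112  47  71 111]
 [ 50  79 123  48  73 113  49  74 112]
 [ 84 131 191  49  75 112  45  71 111]
 [ 84 129 188  45  70 111  46  73 113]
 [ 82 128 188  47  74 112  44  73 112]]
```

The stop is hard: 56 N gives only elastic travel, the upright's front edge is at the predicted home row, and the "short" rail reading was the visible lower edge of its rear face. Now I'll close the keeper.

```bash
python3 - <<'E'
from h import *
o=rot(f[2]); off=.004
yv=np.array([-np.sin(f[2]),np.cos(f[2]),0]);Z=np.array([0,0,1])
rad=lambda t:-np.cos(t)*yv+np.sin(t)*Z
manip.command_gripper(.06,25)
manip.move_to(kn(2.0,90),o)
manip.servo_line(kn(2.0)+off*rad(2.),o,.15)
manip.command_gripper(0,25)
print(manip.get_width(),manip.get_contact_force())
th0=2.0
for th in np.r_[np.linspace(1.85,.1,15),.03]:
    fr=manip.get_contact_force()@rad(th0);off=np.clip(off+.00012*fr,-.006,.008)
    manip.servo_line(kn(th)+off*rad(th),o,.1);th0=th
    print(round(th,2),round(fr,1),round(off,4),round(manip.get_width(),4))
print(manip.get_contact_force())
manip.command_gripper(.05)
manip.hold(.2)
p=manip.get_position();manip.servo_line(p+[0,0,.1],o,.2)
manip.move_to(fx(f,-80,0,270),o);manip.hold(.3)
c=wcam("pics/w8.png");np.savez("w8.npz",**c);t=manip.camera("scene");cv2.imwrite("pics/s8.png",t["image"][:,:,::-1])
a=c["image"].astype(int);m=(a[...,0]>1.8*a[...,2]+20)&(a[...,1]>1.4*a[...,2])&(a[...,0]>90)&(np.indices(a.shape[:2])[1]>200)&(np.indices(a.shape[:2])[1]<480)
n,l,st,_=cv2.connectedComponentsWithStats(m.astype(np.uint8));print(st[1:][st[1:,4]>60])
for q in[(-18,82,103),(-26,-23,103),(-72,-18,95)]:print(q,proj(c,fx(f,*q)))
b=cv2.cvtColor(t["image"],cv2.COLOR_RGB2HSV);ym=(abs(b[...,0].astype(int)-26)<5)&(b[...,1]>170)&(b[...,2]>120)
n,l,st,_=cv2.connectedComponentsWithStats(ym.astype(np.uint8));print("scene yellow",st[1:][st[1:,4]>30])
for q in[(-26,82,103),(-26,-23,103),(-26,-23,87)]:print(q,proj(t,fx(f,*q)))
print(manip.get_time(),manip.get_contact_force())
E
```

```text
0.014803446443360551 [-9.6745 -8.1684  9.7268]
1.85 3.6 0.0044 0.0151
1.72 0.7 0.0045 0.0148
1.6 7.0 0.0054 0.0151
1.48 6.5 0.0061 0.0149
1.35 3.8 0.0066 0.0153
1.23 1.6 0.0068 0.0148
1.1 0.6 0.0069 0.0152
0.98 0.4 0.0069 0.015
0.85 -1.0 0.0068 0.0151
0.73 -1.4 0.0066 0.0151
0.6 -4.3 0.0061 0.0148
0.48 -4.7 0.0055 0.0148
0.35 -5.7 0.0048 0.0147
0.23 -7.5 0.0039 0.015
0.1 -8.4 0.0029 0.0149
0.03 -8.5 0.0019 0.0148
[ 2.4302  0.2057 19.5252]
[[ 259  240   98   14 1019]]
(-18, 82, 103) [361.4349 252.7826]
(-26, -23, 103) [257.4493 245.4524]
(-72, -18, 95) [262.0362 199.2827]
scene yellow [[260 207  50  13 286]]
(-26, 82, 103) [254.3564 205.6592]
(-26, -23, 103) [309.3194 214.9563]
(-26, -23, 87) [309.192  222.2812]
51.1833 [ 0.0884  0.0796 -0.6144]
```

```bash
python3 - <<'E'
import cv2,numpy as np
for n in("scene0","s8"):
    b=cv2.cvtColor(cv2.imread(f"pics/{n}.png"),cv2.COLOR_BGR2HSV);ym=(abs(b[...,0].astype(int)-26)<5)&(b[...,1]>170)&(b[...,2]>120)
    ym[:195]=0;ym[240:]=0;y,x=np.nonzero(ym);print(n,x.min(),x.max(),y.min(),y.max(),len(x),np.polyfit(x,y,1))
    g=(abs(b[...,0].astype(int)-60)<15)&(b[...,1]>100);g[:,:220]=0;g[:,280:]=0;y,x=np.nonzero(g);print("can",x.mean(),y.mean(),len(x))
im=np.load("w8.npz")["image"];b=cv2.cvtColor(im,cv2.COLOR_RGB2HSV)
m=((b[...,0]<8)|(b[...,0]>172))&(b[...,1]>140)&(b[...,2]>60);n,l,st,_=cv2.connectedComponentsWithStats(m.astype(np.uint8));print(st[1:][st[1:,4]>200])
E
```

```text
scene0 260 310 206 219 334 [1.39270519e-01 1.73202007e+02]
can nan nan 0
s8 260 309 207 219 286 [1.40759308e-01 1.73101049e+02]
can nan nan 0
[[229 184  99  12 984]
 [  6 309  24  24 268]
 [401 374  35  46 479]]<stdin>:5: RuntimeWarning: Mean of empty slice.
  ret = ret.dtype.type(ret / rcount)
```

The keeper's line matches its original closed pose, and the plate's rail hasn't moved. I'm handing in.

```bash
python3 -c "
from rig import manip
print(manip.sign_off(),manip.get_time())"
```

```text
the job is handed in; nothing more can be done
the job is handed in; nothing more can be done
```

I handed the job in at about 51 s of the 72 s limit; no verdict came back. By my checks the plate is home on both pins, the keeper is closed again and the hand is clear. The can and tape roll were never touched as far as I saw, but my final image check on the can returned nothing and I did not check the tape.

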